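# Press the glued patches

### The arm

A 7-joint arm with a two-finger parallel gripper is mounted at the origin on the work surface. World frame = base frame: x ahead of the robot, y to its left, z up, the work surface at z = 0. Lengths are in mm, angles in rad, forces in N, time in s.
With the tool pointing down it reaches from about 400 to 875 mm from the base axis. Payload 4.4 kg.
Tool frame: the origin (TCP) lies on the centre line of the jaws, within the pads' length; the fingertips stand 25 mm ahead of it and the grasp point (between the pads) lies 6 mm ahead of it; x points along the fingers, y is the direction in which the jaws open and shut, and the axes are right-handed (so a half turn about x gives the same grasp; the last joint's range is limited). The gripper opens to 85 mm and grips with 20 to 120 N. Pads are 22 mm wide; open, the fingers measure 114 mm over their backs; the gripper's body (76 mm by 85 mm) begins 54 mm behind the grasp point. The pads swing forward as they close: fully open they stand 13 mm farther back than shut.
Start: joints at [-1.217, 0.628, 0.038, 1.517, -0.027, 0.996, -0.02], TCP at [264.905, 593.585, 256.313] pointing down, gripper open.
Joint ranges: [-3.06, 3.06], [-0.37, 2.12], [-1.25, 1.32], [0.18, 2.47], [-1.1, 4.24], [0.23, 1.98], [-2.94, 2.94]. Speed limits (rad/s): [2.57, 2.57, 3.14, 3.14, 3.14, 3.14, 3.14].

### API

Orientations are given as [roll, pitch, yaw] about the fixed x, y, z axes, in that order (R = Rz(yaw) Ry(pitch) Rx(roll)).
In Python, from cell import * gives the robot as it stands. The module is installed in compiled form; this text tells all that it offers.
- The arm moves only by the tool jog_arm, never from a script. Its argument "series" is a list of rows, each a list of 3 entries, a list of its own where there are three numbers: the turn, a rotation vector about the tool's x, y, z in degrees, then the shift along the tool's x, y, z in mm, then the gripper's target within -1 to 1 (shut at 1, half-way at 0, fully open at -1). In form: [[[rx, ry, rz], [dx, dy, dz], hand], ...]. A call has 1 to 8 rows; each row shifts and turns the commanded pose from where the row before left it, along the tool's axes as they then stand; what a row does not reach is not made up. A row lasts 1/8 s, in which the tool goes at most 62.5 mm and 10.7 degrees, less where a joint would pass 70% of its speed; a pose out of reach is approached as far as the arm can. A call is refused whole if a number of a shift passes 62.5 or a number of a turn 10.7, either way. A call with a gripper value outside its range is refused whole. The fingers move at their own pace and stop on an object; the grip force is fixed at half the most. Time passes only in rows, so rows that do not move let the fingers close. It gives the time, the measured TCP pose, the force and the opening at its end, in the units of the state.
- read_state(): the state, without advancing time (a new reading comes with each control period).
- get_image(name): name is "scene" or "top" or "wrist"; returns a dict with "img" (400x640x3 uint8, red, green, blue), "range_z" (400x640 float32, mm along the optical axis (not along the pixel's ray), 0 where there is no reading), "fovy" (degrees; the focal length in pixels is half the picture's height over the tangent of half this angle, whatever the lens; pixels are square), "cx", "cy" (the principal point, pixels), "cam_to_world" (4x4, takes a point from camera to world coordinates). Camera axes: x right, y up, looking along -z (the intrinsics and any distortion apply to the point x, -y, -z); pixel columns grow to the right and rows downward; lengths in mm; the calibration is good to about 2 mm. A picture is of the moment at which its call begins.
- finish_job(): hands the job in, once; it reports no verdict.
The state is a dict: "clock": time; "qpos": joint angles; "qd": joint speeds; "tau": joint torques, N m; "eef_pos": TCP position; "tool_rot": TCP orientation; "force": force on the tool from outside, world axes, zero at the start; "torque": the same for the moment, N m; "width": finger opening in mm.
Only numpy, scipy, OpenCV 4.12 (cv2) and the standard library are available. Lean on these libraries where they do the work, as an engineer would, in place of code of your own. Each camera call takes 0.05 s, during which the arm holds its last target. There are 200 camera calls.

### The job

Three freshly glued patches need pressing: stand on each patch the beech block of its own shape (round, square, oblong), centred and lined up with it so that the patch is completely hidden. Once all three blocks are down, stand the iron weight upright on the middle of the oblong block. Leave the small spare block, the mallet and the tape where they are.

Things in the scene. Friction and masses are not known exactly. Their poses are not given: they have to be found in the camera images.
- block_round_c (a point): Round beech pressing block, pale wood with a thin cork line near its foot, 40 mm high, standing loose on the bench. Point: its centre, 20 mm above its underside; z up. Diameter 64 mm, about 90 g.
- block_square_c (a point): Square beech pressing block, pale wood with a thin cork line near its foot, 40 mm high, standing loose on the bench. Point: its centre, 20 mm above its underside; z up. 60 mm by 60 mm, sides along x and y, about 100 g.
- block_oblong_c (a point): Oblong beech pressing block, pale wood with a thin cork line near its foot, 40 mm high, standing loose on the bench. Point: its centre, 20 mm above its underside; z up. 40 mm along x, 110 mm along y, about 130 g.
- weight_c (a point): Iron weight, dark metal, standing loose: a disc of diameter 52 mm, 26 mm high, with an upright round grip of diameter 26 mm on top, from 26 to 66 mm above its underside. Point: its centre, 33 mm above its underside; z up. About 0.5 kg.
- patch_round (a point): Glued round patch in a brown wooden board 110 mm by 110 mm, 18 mm thick, lying fixed on the bench (it cannot be pushed). Point: the middle of the patch on the board's top face, 18 mm above the bench; z up, x and y along the board's sides. The patch is very dark wood, flush with the board and in its middle: a disc of diameter 50 mm.
- patch_square (a point): Glued square patch in a brown wooden board 90 mm (x) by 130 mm (y), 18 mm thick, lying fixed on the bench (it cannot be pushed). Point: the middle of the patch on the board's top face, 18 mm above the bench; z up, x and y along the board's sides. The patch is very dark wood, flush with the board and in its middle: 46 mm by 46 mm, sides along x and y.
- patch_oblong (a point): Glued oblong patch in a brown wooden board 70 mm (x) by 150 mm (y), 18 mm thick, lying fixed on the bench (it cannot be pushed). Point: the middle of the patch on the board's top face, 18 mm above the bench; z up, x and y along the board's sides. The patch is very dark wood, flush with the board and in its middle: 26 mm along x, 96 mm along y.
- block_spare_c (a point): Small square beech pressing block, pale wood with a thin cork line near its foot, 40 mm high, standing loose on the bench. Point: its centre, 20 mm above its underside; z up. 32 mm by 32 mm: a spare, fits none of the patches, to be left alone.
- mallet_head (a point): Mallet lying on the right-hand side of the bench, to be left alone: blue head of diameter 60 mm and length 114 mm with yellow ends, along x; wooden handle reaching 280 mm along its +y (towards the robot's side of the bench). Point: centre of the head, 30 mm above the bench.
- tape_c (a point): Roll of tan packing tape lying flat, to be left alone: outer diameter 100 mm, 50 mm high. Point: its centre, 25 mm above the bench.
Things that resemble listed ones, but are neither listed nor needed, are in the scene too. What is shaped like the part that bears patch_oblong but orange, pink or turquoise is not meant.

How it is judged (in metres and radians):
On the way, in this order (a step that is already met when the one before it is completed fails the run):
1. all three blocks stand released on the patches of their own shape, centred and lined up (horizontal distance between block_round_c and patch_round below 0.01 m and z of block_round_c in the frame of patch_round between 0.015 and 0.024 m and angle between each of block_round_c, block_square_c, block_oblong_c's own z axis and vertical below 0.1 rad and horizontal distance between block_square_c and patch_square below 0.01 m and z of block_square_c in the frame of patch_square between 0.015 and 0.024 m and (angle between the x axis of block_square_c and the x axis of patch_square, either way round below 0.2 rad or angle between the x axis of block_square_c and the y axis of patch_square, either way round below 0.2 rad) and horizontal distance between block_oblong_c and patch_oblong below 0.01 m and z of block_oblong_c in the frame of patch_oblong between 0.015 and 0.024 m and angle between the x axis of block_oblong_c and the x axis of patch_oblong, either way round below 0.2 rad and contact force between the fingers and block_round below 0.1 N and contact force between the fingers and block_square below 0.1 N and contact force between the fingers and block_oblong below 0.1 N), for 0.2 s.
2. the iron weight stands upright on the middle of the oblong block (horizontal distance between block_round_c and patch_round below 0.01 m and z of block_round_c in the frame of patch_round between 0.015 and 0.024 m and angle between each of block_round_c, block_square_c, block_oblong_c, weight_c's own z axis and vertical below 0.1 rad and horizontal distance between block_square_c and patch_square below 0.01 m and z of block_square_c in the frame of patch_square between 0.015 and 0.024 m and (angle between the x axis of block_square_c and the x axis of patch_square, either way round below 0.2 rad or angle between the x axis of block_square_c and the y axis of patch_square, either way round below 0.2 rad) and horizontal distance between block_oblong_c and patch_oblong below 0.01 m and z of block_oblong_c in the frame of patch_oblong between 0.015 and 0.024 m and angle between the x axis of block_oblong_c and the x axis of patch_oblong, either way round below 0.2 rad and horizontal distance between weight_c and block_oblong_c below 0.015 m and z of weight_c in the frame of block_oblong_c between 0.048 and 0.058 m), for 0.2 s.
At the end, for the whole second after the job is handed in: Each block stands upright on the patch of its own shape, centres within 10 mm, the square and oblong ones turned within 0.2 rad of the patch's sides; the weight stands upright on the oblong block within 15 mm of its centre; all are at rest (all of step 2 and linear speed of each of block_round, block_square, block_oblong, weight below 0.02 m/s); the robot touches nothing.
It fails at once if the small spare block is moved by more than 20 mm (distance of block_spare_c from where it was at the start of the episode above 0.02 m).
It fails at once if the mallet is moved by more than 20 mm (distance of mallet_head from where it was at the start of the episode above 0.02 m).
It fails at once if the roll of tape is moved by more than 20 mm (distance of tape_c from where it was at the start of the episode above 0.02 m).
It also fails if it takes over 112 s, if anything falls off the work surface, if the arm or the gripper's body presses on something with over 40 N, if the wrist force passes 120 N, or if a joint passes its speed limit or range.

## Working session

There is one attempt and no reset: what is moved stays moved. The work goes in short steps, Python scripts to look and compute and a tool call to move; the robot and the scene stay as the last step left them, time stands still between calls to the robot, and variables do not carry over. Pictures are saved under pics/ and viewed, about 12 in all and at most 16, crops included, and the job is handed in when it is done.

Besides the shell and the picture viewer there is one more tool, called as name([rows], argument=value, ...), one row to a line, values as JSON. jog_arm: Moves the arm, as the interface text tells. Its arguments: {"type":"object","properties":{"series":{"type":"array"}},"required":["series"]}

```bash
mkdir -p pics; cat > h.py <<'E'
from cell import *
import numpy as np, cv2
def grab(n):
    d=get_image(n); np.savez(f'pics/{n}_last.npz',**{k:np.asarray(v) for k,v in d.items()}); return d
def save(d,name): cv2.imwrite(f'pics/{name}.png',cv2.cvtColor(np.asarray(d['img']),cv2.COLOR_RGB2BGR))
def foc(d): return 200/np.tan(np.radians(float(d['fovy'])/2))
def ray(d,u,v):
    f=foc(d); T=np.asarray(d['cam_to_world'])
    return T[:3,3], T[:3,:3]@np.array([(u-d['cx'])/f,-(v-d['cy'])/f,-1.])
def plane(d,u,v,z):
    o,r=ray(d,u,v); return o+r*(z-o[2])/r[2]
def cloud(d):
    f=foc(d); T=np.asarray(d['cam_to_world']); v,u=np.mgrid[0:400,0:640]; Z=d['range_z']
    P=np.stack([(u-d['cx'])/f*Z,-(v-d['cy'])/f*Z,-Z],-1)
    return P@T[:3,:3].T+T[:3,3]
def st():
    s=read_state(); print({k:np.round(s[k],3).tolist() for k in ('clock','qpos','eef_pos','tool_rot','force','width')}); return s
E
python3 - <<'E'
from h import *
st()
for n in ('scene','top','wrist'):
    d=grab(n); save(d,n+'0'); print(n,[k for k in d],d['fovy'],d['cx'],d['cy'],np.round(d['cam_to_world'],3).tolist())
E
```

```text
{'clock': 0.0, 'qpos': [-1.217, 0.629, 0.038, 1.518, -0.027, 0.996, -0.02], 'eef_pos': [264.668, 593.044, 255.419], 'tool_rot': [-1.562, 1.569, -1.981], 'force': [0.563, -0.067, 0.51], 'width': 85.569}
scene ['img', 'range_z', 'fovy', 'cx', 'cy', 'cam_to_world'] 57.65038369571691 310.66359599248733 196.11969771033677 [[-0.5, -0.649, 0.574, 1347.302], [0.866, -0.361, 0.346, 523.362], [-0.017, 0.67, 0.743, 1149.536], [0.0, 0.0, 0.0, 1.0]]
top ['img', 'range_z', 'fovy', 'cx', 'cy', 'cam_to_world'] 44.674763039406805 327.28843332772385 201.6870037349445 [[0.013, 0.991, -0.131, 269.502], [-1.0, 0.014, 0.005, -5.784], [0.007, 0.131, 0.991, 1687.737], [0.0, 0.0, 0.0, 1.0]]
wrist ['img', 'range_z', 'fovy', 'cx', 'cy', 'cam_to_world'] 61.21918812060355 317.4955488969967 202.76610938263923 [[0.408, -0.882, -0.236, 203.332], [0.913, 0.393, 0.108, 620.495], [-0.002, -0.26, 0.966, 372.294], [0.0, 0.0, 0.0, 1.0]]
```

View pics/top0.png

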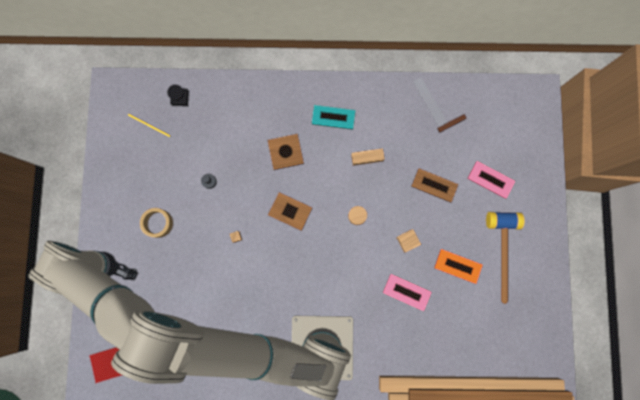

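View pics/scene0.png

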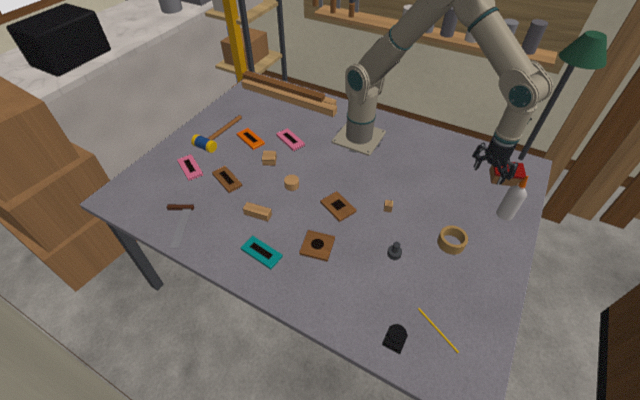

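The top view shows these pixel positions:
- Blocks: round (358,215), square (408,241), oblong (368,157), spare (236,237).
- Weight (209,181), tape (155,222) and mallet head (505,220).
- Brown boards: round patch (286,152), square patch (290,211), oblong patch (435,184).

The scene view shows the same layout from the far side.

```bash
cat >> h.py <<'E'
def rect(P):
    c,s,a=cv2.minAreaRect(P[:,:2].astype(np.float32)); return np.round(c,1),np.round(s,1),round(a,1)
E
python3 - <<'E'
from h import *
seeds=dict(round=(358,215,30),square=(408,241,30),oblong=(368,157,30),spare=(236,237,30),weight=(209,181,15),bround=(273,160,11),bsq=(278,205,11),bobl=(455,185,11),tape=(155,210,30),mallet=(505,220,20))
t=dict(np.load('pics/top_last.npz')); s=dict(np.load('pics/scene_last.npz'))
C=cloud(t); CS=cloud(s).reshape(-1,3)
for k,(u,v,zm) in seeds.items():
    m=(C[...,2]>zm).astype(np.uint8); n,L=cv2.connectedComponents(m,connectivity=4)
    w=L[v-4:v+5,u-4:u+5]; w=w[w>0]
    if len(w)==0: print(k,'none',C[v,u]); continue
    P=C[L==np.bincount(w).argmax()]
    c,sz,a=rect(P)
    q=CS[(np.hypot(CS[:,0]-c[0],CS[:,1]-c[1])<max(sz)/2+10)&(CS[:,2]>zm)]
    print(k,'top',c,sz,a,'z',np.round(np.percentile(P[:,2],[10,50,90]),1),'scene',*(rect(q) if len(q)>5 else ('-',)), np.round(np.percentile(q[:,2],[50,90]),1) if len(q) else '')
E
```

```text
round top [379. -61.] [ 60.9 237.5] 48.9 z [35.8 40.8 45.7] scene [ 448.9 -114.8] [65.6 60.7] 32.1 [38.8 41.8]
square top [ 307.2 -169.7] [ 62.7 330.6] 23.7 z [35.7 40.4 45.8] scene [ 408.7 -206.5] [259.6  76.3] 61.4 [38.9 42.2]
oblong top [494.4 -67. ] [108.4 453.4] 61.3 z [34.9 40.6 45.6] scene [ 508.4 -156.6] [339.6 172.3] 15.1 [38.6 42.1]
spare top [329.4 152.3] [335.9  37.7] 75.6 z [36.4 40.3 45.1] scene [370.1 299.2] [32.6 31.6] 17.2 [38.2 41.6]
weight top [411.9 214.1] [521.6  50. ] 51.6 z [22.2 30.6 68. ] scene [410.6 233.1] [539.  385.8] 0.3 [688.6 741.1]
bround top [490.7  97.8] [475.8 110.7] 12.0 z [14.1 18.6 23.6] scene [560.  108.1] [348.1 469.2] 8.6 [17.5 36.6]
bsq top [410.2  60.9] [287.1 120.7] 48.1 z [14.2 19.1 24.1] scene [442.4  50.9] [276.3 105.2] 73.2 [16.9 20.2]
bobl top [ 463.4 -210.9] [152.7 543.5] 27.7 z [14.2 19.3 24.9] scene [ 456.9 -241.5] [506.5 454.3] 49.3 [20.2 40.3]
tape top [368.1 302.1] [639.   98.9] 81.0 z [36.5 48.9 54.5] scene [256.3 404.7] [568.5 364. ] 30.4 [624.7 725.2]
mallet top [ 364.2 -346.4] [636.3 308.2] 79.7 z [25.4 42.  60.9] scene [ 401.3 -371.2] [581.9 478.6] 85.3 [36.2 53.3]
```

```bash
cat > m.py <<'E'
from h import *
# component by height mask from one depth image -> min-area rectangle of clean points
def comp(d,u,v,zm,zx=80):
    C=cloud(d); C[d['range_z']<=0]=np.nan
    m=((C[...,2]>zm)&(C[...,2]<zx)).astype(np.uint8)
    m=cv2.morphologyEx(m,cv2.MORPH_OPEN,np.ones((2,2),np.uint8))
    n,L=cv2.connectedComponents(m,connectivity=4)
    w=L[v-4:v+5,u-4:u+5]; w=w[w>0]
    return C[L==np.bincount(w).argmax()]
E
python3 - <<'E'
from m import *
seeds=dict(round=(358,215,30),square=(408,241,30),oblong=(368,157,30),spare=(236,237,30),weight=(209,181,15),bround=(273,160,11),bsq=(278,205,11),bobl=(455,185,11),tape=(155,210,30),mallet=(505,220,20))
t=dict(np.load('pics/top_last.npz')); s=dict(np.load('pics/scene_last.npz'))
CS=cloud(s).reshape(-1,3)[s['range_z'].ravel()>0]
for k,(u,v,zm) in seeds.items():
    P=comp(t,u,v,zm); c,sz,a=rect(P); 
    q=CS[(np.hypot(CS[:,0]-c[0],CS[:,1]-c[1])<max(sz)/2+10)&(CS[:,2]>zm)&(CS[:,2]<80)]
    print(k,'top',c,sz,a,'med',np.round(np.median(P,0),1),'scene',*rect(q), np.round(np.median(q,0),1))
E
```

```text
round top [ 443.9 -124.5] [60.1 49.6] 44.1 med [nan nan nan] scene [ 446.9 -116.1] [60.9 60.7] 32.1 [ 450.4 -115.9   38.8]
square top [ 358.9 -300.2] [62.9 67.9] 31.0 med [nan nan nan] scene [ 364.6 -289.5] [66.5 59.4] 33.1 [ 365.3 -289.9   39.2]
oblong top [ 651.8 -158. ] [ 44.7 114.9] 11.5 med [nan nan nan] scene [ 653.8 -149.5] [ 44.5 112. ] 9.2 [ 656.6 -148.    38.6]
spare top [364.3 294.4] [27.9 30.5] 18.6 med [362.9 293.3  39.1] scene [370.4 299.1] [32.6 30.9] 16.2 [372.  299.5  38.3]
weight top [557.8 398.1] [32.5 49.5] 43.2 med [nan nan nan] scene [566.5 402.1] [46.1 49.9] 1.9 [570.8 403.6  27.7]
bround top [664.9 131.9] [107. 110.] 12.7 med [nan nan nan] scene [670.9 137.2] [111.6 110.7] 14.1 [671.1 137.7  17.1]
bsq top [453.1 112.7] [125.7  86.7] 64.5 med [nan nan nan] scene [461.1 116.6] [130.7  91.6] 64.9 [462.  115.7  16.9]
bobl top [ 552.  -392.4] [154.3  69.2] 69.2 med [nan nan nan] scene [ 559.9 -385.5] [154.2  71.8] 68.3 [ 561.3 -383.    16.9]
tape top [401.9 567.7] [ 68.2 103.3] 46.0 med [nan nan nan] scene [414.5 568.8] [ 97.7 100. ] 47.3 [417.4 569.   46.7]
mallet top [nan nan] [0. 0.] 0.0 med [nan nan nan] scene [0. 0.] [0. 0.] 0.0 [nan nan nan]
  return _methods._mean(a, axis=axis, dtype=dtype,
  ret = um.true_divide(
```

```bash
cat > plan.py <<'E'
from h import *
from scipy.spatial.transform import Rotation as R
def plan(target,yaw=None,per=180,hand=-1,step=60):
    s=read_state(); p=np.array(s['eef_pos']); r=R.from_euler('xyz',s['tool_rot']); M=r.as_matrix()
    y0=np.degrees(np.arctan2(M[1,1],M[0,1]))
    if yaw is None: yaw=y0
    yaw=y0+(yaw-y0+per/2)%per-per/2; a=np.radians(yaw)
    x=np.array([0,0,-1.]); y=np.array([np.cos(a),np.sin(a),0]); Rt=np.c_[x,y,np.cross(x,y)]
    rv=np.degrees(R.from_matrix(M.T@Rt).as_rotvec()); d=Rt.T@(np.array(target)-p)
    n1=max(1,int(np.ceil(abs(rv).max()/10.5))); n2=max(1,int(np.ceil(np.linalg.norm(d)/step)))
    print('clock',round(float(s['clock']),2),'pos',np.round(p,1),'jaw yaw',round(y0,1),'->',round(yaw,1),'q1,q7',np.round([s['qpos'][0],s['qpos'][6]],2))
    print('turn',n1,'x',np.round(rv/n1,1).tolist(),' shift',n2,'x',np.round(d/n2,1).tolist())
E
python3 -c "
from plan import *
plan((430,250,255)); plan((447,-116,230)); plan((447,-116,230),0)"
```

```text
clock 0.15 pos [264.7 593.2 255.6] jaw yaw 65.9 -> 65.9 q1,q7 [-1.22 -0.02]
turn 1 x [-0.0, -0.0, 0.1]  shift 7 x [0.1, -35.1, 41.5]
clock 0.15 pos [264.7 593.2 255.6] jaw yaw 65.9 -> 65.9 q1,q7 [-1.22 -0.02]
turn 1 x [-0.0, -0.0, 0.1]  shift 13 x [2.0, -44.1, 35.0]
clock 0.15 pos [264.7 593.2 255.6] jaw yaw 65.9 -> 0.0 q1,q7 [-1.22 -0.02]
turn 7 x [9.4, 0.0, 0.0]  shift 13 x [2.0, 14.0, 54.6]
```

jog_arm([
  [[0, 0, 0], [0, -37, 42], -1],
  [[0, 0, 0], [0, -37, 42], -1],
  [[0, 0, 0], [0, -37, 42], -1],
  [[0, 0, 0], [0, -37, 42], -1],
  [[0, 0, 0], [0, -37, 42], -1],
  [[0, 0, 0], [0, -37, 42], -1],
  [[0, 0, 0], [0, -37, 42], -1],
  [[0, 0, 0], [0, -37, 42], -1],
])

```text
clock: 1.15
eef_pos: [451.6, 184.7, 256.3]
tool_rot: [1.203, 1.571, 0.784]
force: [1.6, 0.6, -0.6]
width: 85.8
```

```bash
python3 -c "
from plan import *
plan((461,117,255)); plan((447,-116,230))"
```

```text
clock 1.15 pos [451.6 184.7 256.3] jaw yaw 66.0 -> 66.0 q1,q7 [-0.49  0.74]
turn 1 x [-0.0, 0.0, -0.0]  shift 2 x [0.7, -29.0, 18.1]
clock 1.15 pos [451.6 184.7 256.3] jaw yaw 66.0 -> 66.0 q1,q7 [-0.49  0.74]
turn 1 x [-0.0, 0.0, -0.0]  shift 6 x [4.4, -46.1, 19.7]
```

jog_arm([
  [[0, 0, 0], [0, -29, 18], -1],
  [[0, 0, 0], [0, -29, 18], -1],
  [[0, 0, 0], [0, 0, 0], -1],
])

```text
clock: 1.52
eef_pos: [460.5, 115.6, 256.2]
tool_rot: [-1.381, 1.569, -1.806]
force: [0.3, 0.7, 0.3]
width: 85.2
```

```bash
python3 - <<'E'
from plan import *
d=grab('wrist'); save(d,'w_sq'); np.savez('pics/w_sq.npz',**{k:np.asarray(v) for k,v in d.items()})
plan((447,-116,230))
E
```

```text
clock 1.57 pos [460.4 117.7 256.2] jaw yaw 65.8 -> 65.8 q1,q7 [-0.36  0.88]
turn 1 x [-0.0, -0.0, 0.0]  shift 4 x [6.6, -54.7, 20.9]
```

View pics/w_sq.png

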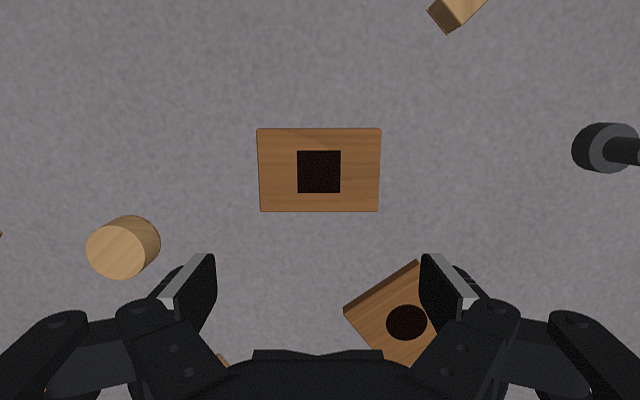

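Wrist view: the square patch is at (319,171) in its board, nearly square to the jaws. The round block is at lower left (120,245), and the round patch is at lower right (405,322). Measuring the patch now.

```bash
cat >> m.py <<'E'
def dark(d,seed,z=18,thr=45,quiet=False):
    g=np.asarray(d['img']).max(2); m=(g<thr).astype(np.uint8); m=cv2.morphologyEx(m,cv2.MORPH_CLOSE,np.ones((5,5),np.uint8))
    return blob(d,m,seed,z)
def blob(d,m,seed,z):
    n,L,S,_=cv2.connectedComponentsWithStats(m,connectivity=4); u,v=seed
    w=L[v-5:v+6,u-5:u+6]; k=np.bincount(w[w>0]).argmax(); M=(L==k).astype(np.uint8)
    c=max(cv2.findContours(M,cv2.RETR_EXTERNAL,cv2.CHAIN_APPROX_NONE)[0],key=cv2.contourArea)[:,0]
    P=np.array([plane(d,a,b,z) for a,b in c]); h=cloud(d)[(M>0)&(d['range_z']>0)]
    q=h[:,2]; ctr=P[:,:2].min(0)*.5+P[:,:2].max(0)*.5
    mo=cv2.moments(M,True); pc=plane(d,mo['m10']/mo['m00'],mo['m01']/mo['m00'],z)
    print('px',S[k][:5].tolist(),'rect',*rect(P),'centroid',np.round(pc,1),'depth z med',np.round(np.percentile(q,[20,50,80]),1)); return P
def ld(n): return dict(np.load(f'pics/{n}.npz'))
E
python3 - <<'E'
from m import *
d=ld('w_sq'); dark(d,(319,171)); print(d['img'][171,319],d['img'][200,280],d['img'][322,405]); dark(d,(405,322))
E
```

```text
px [297, 151, 44, 42, 1792] rect [455.5 118.1] [45.4 44. ] 65.6 centroid [455.  118.3  18. ] depth z med [17.  17.7 18.3]
[23 15 12] [120  86  55] [16  8  9]
px [0, 254, 640, 146, 48967] rect [633.4  38.1] [823.9 202. ] 65.7 centroid [663.8  26.9  18. ] depth z med [294.4 305.6 315.8]
```

jog_arm([
  [[0, 0, 0], [6, -55, 21], -1],
  [[0, 0, 0], [6, -55, 21], -1],
  [[0, 0, 0], [6, -55, 21], -1],
  [[0, 0, 0], [6, -55, 21], -1],
  [[0, 0, 0], [0, 0, 0], -1],
])

```text
clock: 2.2
eef_pos: [446.8, -120.4, 232.0]
tool_rot: [-1.457, 1.569, -1.885]
force: [-0.9, -0.0, -0.0]
width: 85.4
```

```bash
python3 - <<'E'
from plan import *
d=grab('wrist'); save(d,'w_rb'); np.savez('pics/w_rb.npz',**{k:np.asarray(v) for k,v in d.items()})
plan((447,-116,100))
E
```

```text
clock 2.25 pos [ 447.3 -117.4  232. ] jaw yaw 65.8 -> 65.8 q1,q7 [0.12 1.41]
turn 1 x [-0.0, -0.0, 0.0]  shift 3 x [44.0, 0.4, -0.3]
```

View pics/w_rb.png

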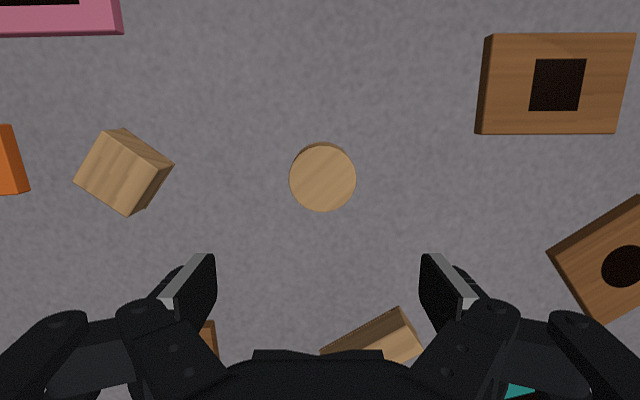

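Wrist view: the round block's top is at (322,178). The square block is at (122,175), the square patch at (556,85), the round patch at (625,265), and part of the oblong block shows at the bottom (380,340).

```bash
cat >> m.py <<'E'
def high(d,seed,z,lo=None,hi=None):
    C=cloud(d)[...,2]; C=cv2.medianBlur(C.astype(np.float32),5)
    m=((C>(lo or z-7))&(C<(hi or z+12))&(d['range_z']>0)).astype(np.uint8)
    return blob(d,cv2.morphologyEx(m,cv2.MORPH_OPEN,np.ones((3,3),np.uint8)),seed,z)
def tri(d1,p1,d2,p2):
    (o1,r1),(o2,r2)=ray(d1,*p1),ray(d2,*p2); A=np.c_[r1,-r2]; t=np.linalg.lstsq(A,o2-o1,rcond=None)[0]
    a,b=o1+t[0]*r1,o2+t[1]*r2; print('tri',np.round((a+b)/2,1),'gap',round(float(np.linalg.norm(a-b)),1))
E
python3 - <<'E'
from plan import *
from m import *
d=ld('w_rb'); a=ld('w_sq')
for n,f,s,z in (('round',high,(322,178),40),('square',high,(122,175),40),('psq',dark,(556,85),18)): print(n); f(d,s,z=z)
m=cv2.inRange(np.asarray(d['img']),(0,0,0),(45,45,45))//255; m[:, :590]=0; m[300:]=0; blob(d,m,(622,265),18)
tri(a,(319,171.5),d,(556,85)); tri(a,(115,250),d,(322,179))
E
```

```text
round
px [288, 145, 68, 67, 3553] rect [ 441.6 -114.7] [62.4 62.2] 65.5 centroid [ 440.9 -114.4   40. ] depth z med [38.5 39.1 39.7]
square
px [72, 130, 87, 87, 4244] rect [ 358.8 -286.7] [60.7 61.8] 27.8 centroid [ 357.7 -286.4   40. ] depth z med [38.5 39.2 39.8]
psq
px [528, 59, 58, 52, 2552] rect [455.4 118. ] [45.7 44.7] 65.5 centroid [455.  118.2  18. ] depth z med [16.9 17.6 18.2]
px [601, 245, 39, 43, 1327] rect [664.8 133.7] [39.4 48.5] 79.4 centroid [664.6 135.9  18. ] depth z med [17.  17.6 18.1]
tri [455.7 118.7  16. ] gap 0.2
tri [ 441.2 -114.4   36.6] gap 2.8
```

jog_arm([
  [[0, 0, 0], [50, 0, -6.5], -1],
  [[0, 0, 0], [60, 0, 0], -1],
  [[0, 0, 0], [60, 0, 0], -1],
  [[0, 0, 0], [24, 0, 0], -1],
  [[0, 0, 0], [0, 0, 0], -1],
])

```text
clock: 2.88
eef_pos: [438.0, -108.4, 50.1]
tool_rot: [2.923, 1.554, 2.505]
force: [-0.5, -0.0, -0.5]
width: 85.4
```

```bash
python3 - <<'E'
from plan import *
plan((441.3,-114.5,38)); s=st()
d=grab('wrist'); save(d,'w_rb2')
E
```

```text
clock 2.88 pos [ 438.  -108.4   50.1] jaw yaw 66.0 -> 66.0 q1,q7 [0.11 1.72]
turn 1 x [0.0, -1.0, -0.2]  shift 1 x [12.1, -4.2, 5.5]
{'clock': 2.875, 'qpos': [0.107, 0.746, 0.116, 2.197, -0.379, 0.234, 1.716], 'eef_pos': [437.976, -108.435, 50.106], 'tool_rot': [2.923, 1.554, 2.505], 'force': [-0.53, -0.014, -0.452], 'width': 85.408}
```

View pics/w_rb2.png

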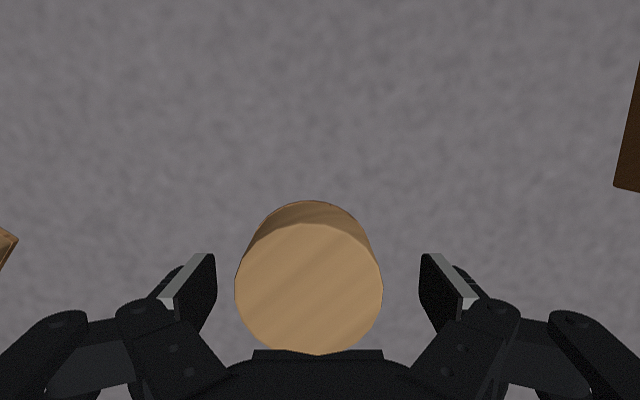

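The wrist view shows the round block between the open pads, at (309,288). Joint 6 is on its limit at this short radius, so the tool stopped at z=50. I'll tilt the tool a few degrees about the jaw axis, which keeps the pads vertical to the block's sides, and then go lower.

jog_arm([
  [[0, 5, 0], [0, 0, 0], -1],
  [[0, 0, 0], [11, -4, 6.5], -1],
  [[0, 0, 0], [0, 0, 0], -1],
])

```text
clock: 3.3
eef_pos: [441.3, -116.9, 39.5]
tool_rot: [3.103, 1.47, 2.683]
force: [-1.1, -0.1, 0.3]
width: 85.3
```

```bash
python3 - <<'E'
s=open('plan.py').read()
s=s.replace("hand=-1,step=60","hand=-1,step=60,tilt=0").replace("Rt=np.c_[x,y,np.cross(x,y)]","Rt=np.c_[x,y,np.cross(x,y)]@R.from_euler('y',tilt,degrees=True).as_matrix()")
open('plan.py','w').write(s)
E
python3 - <<'E'
from plan import *
plan((441.3,-114.5,38),tilt=5); s=st()
E
```

```text
clock 3.3 pos [ 441.3 -116.9   39.5] jaw yaw 65.9 -> 65.9 q1,q7 [0.12 1.72]
turn 1 x [0.0, -0.7, -0.2]  shift 1 x [1.6, 2.2, -0.9]
{'clock': 3.3, 'qpos': [0.118, 0.789, 0.145, 2.114, -0.36, 0.363, 1.721], 'eef_pos': [441.344, -116.924, 39.518], 'tool_rot': [3.103, 1.47, 2.683], 'force': [-1.064, -0.09, 0.276], 'width': 85.311}
```

jog_arm([
  [[0, 0, 0], [2.5, 2.2, -0.5], -1],
  [[0, 0, 0], [0, 0, 0], 1],
  [[0, 0, 0], [0, 0, 0], 1],
  [[0, 0, 0], [0, 0, 0], 1],
  [[0, 0, 0], [0, 0, 0], 1],
  [[0, 0, 0], [0, 0, 0], 1],
])

```text
clock: 4.05
eef_pos: [441.0, -114.1, 37.8]
tool_rot: [3.1, 1.469, 2.679]
force: [-0.8, 1.3, 5.0]
width: 62.2
```

```bash
python3 - <<'E'
from plan import *
s=st(); p=s['eef_pos']
plan((p[0],p[1],200),tilt=5); 
E
```

```text
{'clock': 4.05, 'qpos': [0.114, 0.793, 0.143, 2.116, -0.365, 0.36, 1.72], 'eef_pos': [441.026, -114.087, 37.753], 'tool_rot': [3.1, 1.469, 2.679], 'force': [-0.784, 1.279, 5.022], 'width': 62.214}
clock 4.05 pos [ 441.  -114.1   37.8] jaw yaw 65.9 -> 65.9 q1,q7 [0.11 1.72]
turn 1 x [0.0, -0.9, -0.2]  shift 3 x [-53.9, 0.0, -4.7]
```

jog_arm([
  [[0, 0, 0], [-54, 0, -5.5], 1],
  [[0, 0, 0], [-54, 0, -5.5], 1],
  [[0, 0, 0], [-54, 0, -5.5], 1],
  [[0, 0, 0], [0, 0, 0], 1],
])

```text
clock: 4.55
eef_pos: [443.2, -115.6, 203.5]
tool_rot: [3.081, 1.477, 2.66]
force: [0.3, -0.1, -0.5]
width: 62.5
```

```bash
python3 - <<'E'
from plan import *
s=st(); plan((664,135,200),tilt=5.9); 
E
```

```text
{'clock': 4.55, 'qpos': [-0.009, 0.497, 0.316, 2.025, -0.248, 0.749, 1.619], 'eef_pos': [443.208, -115.647, 203.496], 'tool_rot': [3.081, 1.477, 2.66], 'force': [0.349, -0.07, -0.543], 'width': 62.456}
clock 4.55 pos [ 443.2 -115.6  203.5] jaw yaw 65.9 -> 65.9 q1,q7 [-0.01  1.62]
turn 1 x [0.0, 0.5, -0.3]  shift 6 x [-1.1, 53.2, 16.5]
```

jog_arm([
  [[0, 0, 0], [-1.5, 53, 16.5], 1],
  [[0, 0, 0], [-1.5, 53, 16.5], 1],
  [[0, 0, 0], [-1.5, 53, 16.5], 1],
  [[0, 0, 0], [-1.5, 53, 16.5], 1],
  [[0, 0, 0], [-1.5, 53, 16.5], 1],
  [[0, 0, 0], [-1.5, 53, 16.5], 1],
  [[0, 0, 0], [0, 0, 0], 1],
])

```text
clock: 5.42
eef_pos: [662.3, 140.5, 197.5]
tool_rot: [3.081, 1.466, 2.668]
force: [-1.9, -0.1, -1.6]
width: 62.3
```

```bash
python3 - <<'E'
from plan import *
s=st()
d=grab('wrist'); save(d,'w_pr'); np.savez('pics/w_pr.npz',**{k:np.asarray(v) for k,v in d.items()})
E
```

```text
{'clock': 5.425, 'qpos': [-0.375, 0.788, 0.296, 1.413, -0.308, 1.071, 1.166], 'eef_pos': [662.256, 140.546, 197.469], 'tool_rot': [3.081, 1.466, 2.668], 'force': [-1.94, -0.057, -1.558], 'width': 62.306}
```

View pics/w_pr.png

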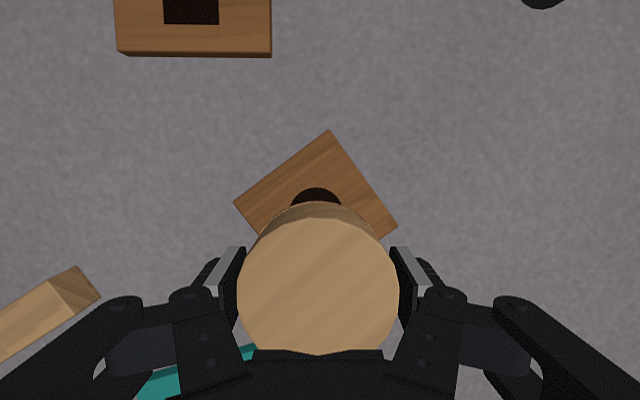

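The held block hides the lower part of the round patch, whose visible part is at (317,198). I'll move on 60 mm to see all of it.

jog_arm([
  [[0, 0, 0], [6, 0, 58], 1],
  [[0, 0, 0], [0, 0, 0], 1],
  [[0, 0, 0], [0, 0, 0], 1],
])

```text
clock: 5.85
eef_pos: [712.7, 109.7, 187.2]
tool_rot: [3.12, 1.467, 2.697]
force: [-0.8, 0.8, -0.4]
width: 62.2
```

```bash
python3 - <<'E'
from plan import *
from m import *
s=st()
d=grab('wrist'); save(d,'w_pr2'); np.savez('pics/w_pr2.npz',**{k:np.asarray(v) for k,v in d.items()})
m=(np.asarray(d['img']).max(2)<45).astype(np.uint8); m[215:]=0
n,L,S,c=cv2.connectedComponentsWithStats(m); 
for i in range(1,n):
    if S[i,4]>300: print(S[i],c[i])
E
```

```text
{'clock': 5.85, 'qpos': [-0.308, 0.869, 0.298, 1.262, -0.309, 1.144, 1.19], 'eef_pos': [712.672, 109.745, 187.242], 'tool_rot': [3.12, 1.467, 2.697], 'force': [-0.838, 0.787, -0.409], 'width': 62.207}
[ 297  120   58   58 2637] [325.74364808 148.62722791]
```

```bash
python3 - <<'E'
from plan import *
from m import *
d=ld('w_pr2'); P=dark(d,(325,148),thr=45)
m=cv2.inRange(np.asarray(d['img']),(0,0,0),(45,45,45))//255; m[215:]=0; P=blob(d,m,(325,148),18)
c,_=cv2.minEnclosingCircle(P[:,:2].astype(np.float32)); print(c)
plan((c[0]-.3,c[1]+.3,85),tilt=5.8)
a=ld('w_rb'); 
E
```

```text
px [297, 120, 58, 58, 2640] rect [665.9 138.4] [48.8 48. ] 65.7 centroid [665.8 138.7  18. ] depth z med [17.1 17.7 18.3]
px [297, 120, 58, 58, 2639] rect [665.9 138.4] [48.8 48. ] 65.7 centroid [665.8 138.7  18. ] depth z med [17.1 17.7 18.3]
(666.0647583007812, 138.54994201660156)
clock 5.9 pos [712.7 110.8 187.9] jaw yaw 65.8 -> 65.8 q1,q7 [-0.31  1.19]
turn 1 x [0.0, -0.1, -0.2]  shift 2 x [53.9, 3.2, -21.8]
```

jog_arm([
  [[0, 0, 0], [36, 3, -15], 1],
  [[0, 0, 0], [36, 2, -15], 1],
  [[0, 0, 0], [36, 1.5, -13.5], 1],
  [[0, 0, 0], [0, 0, 0], 1],
  [[0, 0, 0], [0, 0, 0], 1],
])

```text
clock: 6.52
eef_pos: [668.6, 139.6, 87.3]
tool_rot: [3.089, 1.472, 2.668]
force: [0.4, -0.6, -0.3]
width: 62.4
```

```bash
python3 - <<'E'
from plan import *
plan((665.7,138.7,57),tilt=5.8); st()
E
```

```text
clock 6.53 pos [668.6 139.6  87.3] jaw yaw 65.9 -> 65.9 q1,q7 [-0.36  1.2 ]
turn 1 x [0.0, 0.1, -0.3]  shift 1 x [30.4, -2.0, 0.7]
{'clock': 6.525, 'qpos': [-0.356, 0.921, 0.262, 1.464, -0.35, 0.885, 1.201], 'eef_pos': [668.634, 139.551, 87.276], 'tool_rot': [3.089, 1.472, 2.668], 'force': [0.394, -0.628, -0.266], 'width': 62.401}
```

jog_arm([
  [[0, 0, 0], [15, -2, 0.7], 1],
  [[0, 0, 0], [15, 0, 0], 1],
  [[0, 0, 0], [0, 0, 0], 1],
  [[0, 0, 0], [0, 0, 0], 1],
])

```text
clock: 7.02
eef_pos: [664.3, 138.7, 54.9]
tool_rot: [3.105, 1.469, 2.685]
force: [-0.4, 0.4, -0.0]
width: 62.5
```

```bash
python3 - <<'E'
from plan import *
plan((665.7,138.7,56),tilt=5.8); st()
E
```

```text
clock 7.03 pos [664.3 138.7  54.9] jaw yaw 65.9 -> 65.9 q1,q7 [-0.35  1.21]
turn 1 x [0.0, -0.0, -0.2]  shift 1 x [-1.2, 0.5, 1.1]
{'clock': 7.025, 'qpos': [-0.35, 0.958, 0.249, 1.483, -0.362, 0.831, 1.214], 'eef_pos': [664.349, 138.729, 54.904], 'tool_rot': [3.105, 1.469, 2.685], 'force': [-0.394, 0.426, -0.049], 'width': 62.459}
```

jog_arm([
  [[0, 0, 0], [1.5, 0, 0.5], 1],
  [[0, 0, 0], [0, 0, 0], 1],
  [[0, 0, 0], [0, 0, 0], -1],
  [[0, 0, 0], [0, 0, 0], -1],
  [[0, 0, 0], [0, 0, 0], -1],
  [[0, 0, 0], [0, 0, 0], -1],
])

```text
clock: 7.78
eef_pos: [664.5, 139.0, 53.7]
tool_rot: [3.104, 1.469, 2.684]
force: [0.5, -0.2, -0.3]
width: 85.4
```

jog_arm([
  [[0, 0, 0], [-40, 0, 0], -1],
  [[0, 0, 0], [-60, 0, 0], -1],
  [[0, 0, 0], [-40, 0, 0], -1],
  [[0, 0, 0], [0, 0, 0], -1],
])

```text
clock: 8.28
eef_pos: [680.0, 132.4, 197.4]
tool_rot: [3.056, 1.476, 2.635]
force: [0.2, -0.3, -0.7]
width: 85.5
```

```bash
python3 - <<'E'
from plan import *
from m import *
d=grab('wrist'); save(d,'w_pr3'); np.savez('pics/w_pr3.npz',**{k:np.asarray(v) for k,v in d.items()})
C=cloud(d); m=(C[...,2]>50)&(C[...,2]<66)&(d['range_z']>0)&(np.hypot(C[...,0]-666,C[...,1]-138)<60); m[300:]=0; P=C[m]; print(len(P),rect(P),np.median(P,0))
vs=np.argwhere(m).mean(0).astype(int); high(d,(vs[1],vs[0]),58)
print(rect(P)); plan((653,-149,235),-170)   # oblong block jaw along its x ~10 deg
E
```

```text
4971 (array([666.7, 137.7]), array([62.7, 63.2]), 65.4) [665.80594665 137.78553977  57.15226602]
px [276, 159, 80, 79, 4954] rect [666.5 137.6] [62.1 61.9] 65.7 centroid [665.7 137.8  58. ] depth z med [56.6 57.2 57.7]
(array([666.7, 137.7]), array([62.7, 63.2]), 65.4)
clock 8.32 pos [678.2 132.6 194.8] jaw yaw 65.9 -> 10.0 q1,q7 [-0.36  1.17]
turn 6 x [9.3, -0.9, 0.4]  shift 5 x [-8.0, -14.8, 54.6]
```

Round block is centred on its patch: (666.6,137.7) against (666.0,138.5). Next, the oblong block.

jog_arm([
  [[9.3, -0.9, 0.4], [0, 0, 0], -1],
  [[9.3, -0.9, 0.4], [0, 0, 0], -1],
  [[9.3, -0.9, 0.4], [0, 0, 0], -1],
  [[9.3, -0.9, 0.4], [0, 0, 0], -1],
  [[9.3, -0.9, 0.4], [0, 0, 0], -1],
  [[9.3, -0.9, 0.4], [0, 0, 0], -1],
  [[0, 0, 0], [-8, -15, 54], -1],
  [[0, 0, 0], [-8, -15, 54], -1],
])

```text
clock: 9.32
eef_pos: [665.4, 21.1, 207.2]
tool_rot: [-1.455, 1.563, -2.847]
force: [1.1, 0.8, 0.6]
width: 85.9
```

jog_arm([
  [[0, 0, 0], [-8, -15, 54], -1],
  [[0, 0, 0], [-8, -15, 54], -1],
  [[0, 0, 0], [-8, -15, 54], -1],
  [[0, 0, 0], [0, 0, 0], -1],
  [[0, 0, 0], [0, 0, 0], -1],
])

```text
clock: 9.95
eef_pos: [650.2, -145.4, 232.0]
tool_rot: [-1.782, 1.564, 3.106]
force: [-0.2, 0.9, 0.8]
width: 85.4
```

```bash
python3 - <<'E'
from plan import *
from m import *
d=grab('wrist'); save(d,'w_ob'); np.savez('pics/w_ob.npz',**{k:np.asarray(v) for k,v in d.items()})
C=cloud(d); m=(C[...,2]>32)&(C[...,2]<50)&(d['range_z']>0)&(np.hypot(C[...,0]-653,C[...,1]+149)<80); P=C[m]; print(len(P))
vs=np.argwhere(m).mean(0).astype(int); print(vs); high(d,(vs[1],vs[0]),40)
plan((653,-149,235))
E
```

```text
4848
[185 317]
px [297, 129, 45, 115, 4837] rect [ 648.5 -148.5] [ 39.6 109.2] 8.9 centroid [ 647.9 -145.3   40. ] depth z med [38.5 39.1 39.7]
clock 10.0 pos [ 650.6 -144.2  232. ] jaw yaw 10.2 -> 10.2 q1,q7 [-0.14  0.73]
turn 1 x [-0.0, -0.1, 0.3]  shift 1 x [-3.0, 1.6, 5.1]
```

View pics/w_ob.png

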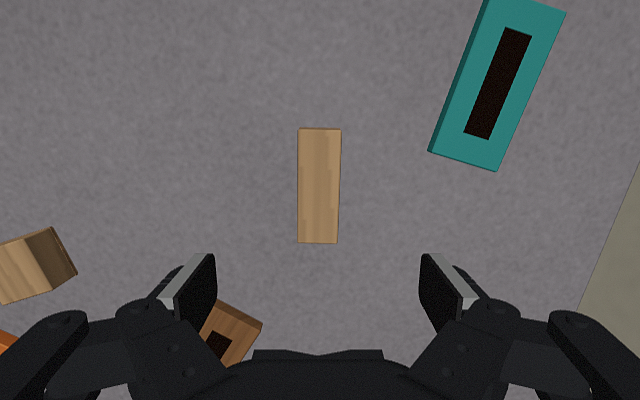

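Wrist view: the oblong block's top runs from (318,128) to (318,243), nearly square to the jaws. The brown oblong-patch board is at lower left (225,335), and the turquoise decoy is at upper right.

jog_arm([
  [[1.2, 0, 0], [40, -2.8, 2.9], -1],
  [[0, 0, 0], [60, 0, 0], -1],
  [[0, 0, 0], [60, 0, 0], -1],
  [[0, 0, 0], [34, 0, 0], -1],
  [[0, 0, 0], [0, 0, 0], -1],
  [[0, 0, 0], [0, 0, 0], -1],
])

```text
clock: 10.75
eef_pos: [649.0, -149.2, 40.8]
tool_rot: [-1.004, 1.568, -2.418]
force: [-0.1, -0.8, -0.3]
width: 85.1
```

```bash
python3 - <<'E'
from plan import *
plan((648.3,-147.5,36)); st()
E
```

```text
clock 10.75 pos [ 649.  -149.2   40.8] jaw yaw 9.0 -> 9.0 q1,q7 [-0.07  0.83]
turn 1 x [0.0, 0.1, 0.1]  shift 1 x [4.8, -0.4, -1.8]
{'clock': 10.75, 'qpos': [-0.071, 0.971, 0.455, 1.613, -0.593, 0.701, 0.831], 'eef_pos': [648.968, -149.214, 40.788], 'tool_rot': [-1.004, 1.568, -2.418], 'force': [-0.126, -0.799, -0.259], 'width': 85.109}
```

jog_arm([
  [[0, 0, 0], [4.5, -0.4, -1.8], -1],
  [[0, 0, 0], [0, 0, 0], -1],
  [[0, 0, 0], [0, 0, 0], 1],
  [[0, 0, 0], [0, 0, 0], 1],
  [[0, 0, 0], [0, 0, 0], 1],
  [[0, 0, 0], [0, 0, 0], 1],
  [[0, 0, 0], [0, 0, 0], 1],
  [[0, 0, 0], [0, 0, 0], 1],
])

```text
clock: 11.75
eef_pos: [647.6, -148.4, 35.7]
tool_rot: [-1.142, 1.567, -2.558]
force: [-0.9, -0.4, 4.9]
width: 38.9
```

```bash
python3 - <<'E'
from plan import *
s=st(); plan((519,-472,235),-21.7)
E
```

```text
{'clock': 11.75, 'qpos': [-0.069, 0.976, 0.45, 1.617, -0.597, 0.691, 0.833], 'eef_pos': [647.644, -148.449, 35.69], 'tool_rot': [-1.142, 1.567, -2.558], 'force': [-0.946, -0.409, 4.861], 'width': 38.905}
clock 11.75 pos [ 647.6 -148.4   35.7] jaw yaw 8.9 -> -21.7 q1,q7 [-0.07  0.83]
turn 3 x [10.2, 0.0, 0.0]  shift 7 x [-28.5, 0.0, 49.7]
```

jog_arm([
  [[0, 0, 0], [-50, 0, 0], 1],
  [[0, 0, 0], [-50, 0, 0], 1],
  [[0, 0, 0], [-50, 0, 0], 1],
  [[0, 0, 0], [-50, 0, 0], 1],
  [[10.2, 0, 0], [0, 0, 0], 1],
  [[10.2, 0, 0], [0, 0, 0], 1],
  [[10.2, 0, 0], [0, 0, 0], 1],
  [[0, 0, 0], [0, 0, 50], 1],
])

```text
clock: 12.75
eef_pos: [631.3, -188.4, 233.1]
tool_rot: [-1.662, 1.565, 2.679]
force: [-0.4, -0.6, -1.1]
width: 38.8
```

jog_arm([
  [[0, 0, 0], [0, 0, 50], 1],
  [[0, 0, 0], [0, 0, 50], 1],
  [[0, 0, 0], [0, 0, 50], 1],
  [[0, 0, 0], [0, 0, 50], 1],
  [[0, 0, 0], [0, 0, 50], 1],
  [[0, 0, 0], [0, 0, 48], 1],
  [[0, 0, 0], [0, 0, 0], 1],
  [[0, 0, 0], [0, 0, 0], 1],
])

```text
clock: 13.75
eef_pos: [519.1, -470.3, 235.0]
tool_rot: [-1.382, 1.566, 2.951]
force: [0.3, 0.8, -1.3]
width: 39.2
```

```bash
python3 - <<'E'
from plan import *
s=st()
d=grab('wrist'); save(d,'w_po'); np.savez('pics/w_po.npz',**{k:np.asarray(v) for k,v in d.items()})
E
```

```text
{'clock': 13.75, 'qpos': [0.348, 0.822, 0.694, 1.388, -0.542, 1.129, 0.738], 'eef_pos': [519.057, -470.255, 235.016], 'tool_rot': [-1.382, 1.566, 2.951], 'force': [0.252, 0.767, -1.281], 'width': 39.161}
```

View pics/w_po.png

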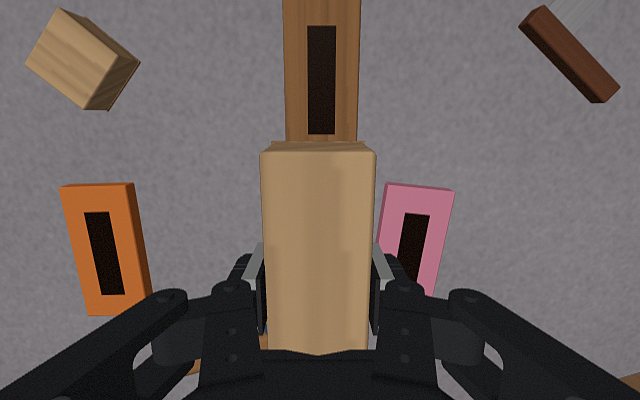

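Wrist view: the patch is fully visible in the brown board, at columns 307–336 and rows 26–134, above the held oblong block.

```bash
python3 - <<'E'
from plan import *
from m import *
d=ld('w_po'); P=dark(d,(321,80)); c,sz,a=rect(P)
yaw=a if sz[0]<sz[1] else a-90
print('patch x yaw',yaw); plan((c[0],c[1],110),yaw)
E
```

```text
px [308, 26, 28, 108, 2949] rect [ 554.2 -384.8] [94.1 25.2] 68.1 centroid [ 555.  -382.7   18. ] depth z med [17.  17.7 18.3]
patch x yaw -21.900000000000006
clock 13.8 pos [ 519.9 -469.5  235.2] jaw yaw -21.7 -> -21.9 q1,q7 [0.35 0.74]
turn 1 x [0.2, 0.0, 0.2]  shift 3 x [41.7, 0.1, -30.4]
```

jog_arm([
  [[0, 0, 0], [0, 0, -46], 1],
  [[0, 0, 0], [20, 0, -45], 1],
  [[0, 0, 0], [55, 0, 0], 1],
  [[0, 0, 0], [55, 0, 0], 1],
  [[0, 0, 0], [30, 0, 0], 1],
  [[0, 0, 0], [0, 0, 0], 1],
  [[0, 0, 0], [0, 0, 0], 1],
])

```text
clock: 14.68
eef_pos: [553.4, -386.7, 77.3]
tool_rot: [-0.287, 1.567, -2.236]
force: [0.6, -1.1, 0.5]
width: 38.8
```

```bash
python3 - <<'E'
from plan import *
s=st(); plan((554.2,-384.8,53.5),-21.9)
E
```

```text
{'clock': 14.675, 'qpos': [0.248, 0.961, 0.592, 1.579, -0.674, 0.814, 0.739], 'eef_pos': [553.426, -386.744, 77.317], 'tool_rot': [-0.287, 1.567, -2.236], 'force': [0.611, -1.077, 0.532], 'width': 38.798}
clock 14.68 pos [ 553.4 -386.7   77.3] jaw yaw -21.6 -> -21.9 q1,q7 [0.25 0.74]
turn 1 x [0.3, 0.2, 0.1]  shift 1 x [23.8, -0.0, -2.1]
```

jog_arm([
  [[0, 0, 0], [17, 0, -2], 1],
  [[0, 0, 0], [6.5, 0, 0], 1],
  [[0, 0, 0], [0, 0, 0], 1],
  [[0, 0, 0], [0, 0, 0], 1],
])

```text
clock: 15.18
eef_pos: [553.4, -384.2, 53.7]
tool_rot: [-1.264, 1.568, 3.07]
force: [-0.9, 3.6, 7.9]
width: 39.2
```

```bash
python3 - <<'E'
from plan import *
s=st(); plan((554.2,-384.8,53.5),-21.9)
E
```

```text
{'clock': 15.175, 'qpos': [0.256, 0.989, 0.57, 1.588, -0.695, 0.779, 0.752], 'eef_pos': [553.357, -384.241, 53.705], 'tool_rot': [-1.264, 1.568, 3.07], 'force': [-0.932, 3.609, 7.85], 'width': 39.181}
clock 15.18 pos [ 553.4 -384.2   53.7] jaw yaw -21.7 -> -21.9 q1,q7 [0.26 0.75]
turn 1 x [0.2, 0.0, 0.1]  shift 1 x [0.2, 1.0, 0.2]
```

jog_arm([
  [[0, 0, 0], [0, 0, 0], -1],
  [[0, 0, 0], [0, 0, 0], -1],
  [[0, 0, 0], [0, 0, 0], -1],
  [[0, 0, 0], [0, 0, 0], -1],
  [[0, 0, 0], [-40, 0, 0], -1],
  [[0, 0, 0], [-60, 0, 0], -1],
  [[0, 0, 0], [-60, 0, 0], -1],
  [[0, 0, 0], [0, 0, 0], -1],
])

```text
clock: 16.18
eef_pos: [555.3, -387.6, 218.1]
tool_rot: [0.846, 1.562, -1.104]
force: [0.8, -0.6, -0.5]
width: 85.5
```

```bash
python3 - <<'E'
from plan import *
from m import *
d=grab('wrist'); np.savez('pics/w_po2.npz',**{k:np.asarray(v) for k,v in d.items()})
C=cloud(d); m=(C[...,2]>50)&(C[...,2]<66)&(d['range_z']>0)&(np.hypot(C[...,0]-554,C[...,1]+385)<70)
vs=np.argwhere(m).mean(0).astype(int); high(d,(vs[1],vs[0]),58)
m=(C[...,2]>13)&(C[...,2]<23)&(d['range_z']>0)&(np.hypot(C[...,0]-554,C[...,1]+385)<90); print('board',rect(C[m]))
plan((359,-286.8,200),27.8,per=90)
E
```

```text
px [288, 124, 49, 127, 5951] rect [ 551.3 -385.1] [108.5  39.6] 68.3 centroid [ 552.6 -381.7   58. ] depth z med [56.5 57.1 57.7]
board (array([ 554.2, -384.2]), array([148.7,  70.1]), 68.2)
clock 16.23 pos [ 554.3 -385.8  215. ] jaw yaw -21.7 -> -62.2 q1,q7 [0.2  0.65]
turn 4 x [10.1, 0.0, -0.0]  shift 4 x [3.7, -44.7, 31.6]
```

Oblong block checks out: (551.3,-385.1) against the patch at (554.2,-384.8), turned by 0.2°. Next, the square block.

```bash
python3 - <<'E'
from plan import *
plan((359,-286.8,200),27.8,tilt=5)
plan((359,-286.8,200),27.8)
E
```

```text
clock 16.23 pos [ 554.3 -385.8  215. ] jaw yaw -21.7 -> 27.8 q1,q7 [0.2  0.65]
turn 5 x [-9.9, 1.0, -0.4]  shift 4 x [7.6, -31.6, -44.2]
clock 16.23 pos [ 554.3 -385.8  215. ] jaw yaw -21.7 -> 27.8 q1,q7 [0.2  0.65]
turn 5 x [-9.9, 0.1, 0.0]  shift 4 x [3.7, -31.6, -44.7]
```

jog_arm([
  [[-9.9, 1, -0.4], [0, 0, 0], -1],
  [[-9.9, 1, -0.4], [0, 0, 0], -1],
  [[-9.9, 1, -0.4], [0, 0, 0], -1],
  [[-9.9, 1, -0.4], [0, 0, 0], -1],
  [[-9.9, 1, -0.4], [0, 0, 0], -1],
  [[0, 0, 0], [7.5, -31.5, -44], -1],
  [[0, 0, 0], [7.5, -31.5, -44], -1],
])

```text
clock: 17.1
eef_pos: [454.3, -334.1, 203.3]
tool_rot: [-3.13, 1.477, 2.067]
force: [-0.9, -0.2, 0.4]
width: 85.5
```

jog_arm([
  [[0, 0, 0], [7.5, -31.5, -44], -1],
  [[0, 0, 0], [7.5, -31.5, -44], -1],
  [[0, 0, 0], [0, 0, 0], -1],
  [[0, 0, 0], [0, 0, 0], -1],
])

```text
clock: 17.6
eef_pos: [359.5, -286.1, 198.0]
tool_rot: [3.135, 1.479, 2.05]
force: [1.3, -0.9, -0.0]
width: 85.5
```

```bash
python3 - <<'E'
from plan import *
from m import *
d=grab('wrist'); save(d,'w_sb'); np.savez('pics/w_sb.npz',**{k:np.asarray(v) for k,v in d.items()})
C=cloud(d); m=(C[...,2]>32)&(C[...,2]<50)&(d['range_z']>0)&(np.hypot(C[...,0]-359,C[...,1]+287)<55)
vs=np.argwhere(m).mean(0).astype(int); P=high(d,(vs[1],vs[0]),40); c,sz,a=rect(P); print(vs)
st(); plan((c[0],c[1],60),a,per=90,tilt=5)
E
```

```text
px [281, 178, 71, 70, 4867] rect [ 358.2 -288.7] [59.4 59.5] 27.8 centroid [ 357.9 -288.1   40. ] depth z med [38.5 39.2 39.8]
[212 316]
{'clock': 17.65, 'qpos': [0.329, 0.525, 0.45, 2.034, -0.374, 0.75, 1.511], 'eef_pos': [360.065, -286.495, 198.099], 'tool_rot': [3.134, 1.48, 2.049], 'force': [0.785, -0.399, -0.213], 'width': 85.753}
clock 17.65 pos [ 360.1 -286.5  198.1] jaw yaw 27.8 -> 27.8 q1,q7 [0.33 1.51]
turn 1 x [0.0, -0.2, -0.0]  shift 3 x [45.8, -0.9, 4.4]
```

jog_arm([
  [[0, 0, 0], [46, -0.9, 4.3], -1],
  [[0, 0, 0], [46, -0.9, 4.3], -1],
  [[0, 0, 0], [46, -0.9, 4.3], -1],
  [[0, 0, 0], [20, 0, 1.7], -1],
  [[0, 0, 0], [0, 0, 0], -1],
  [[0, 0, 0], [0, 0, 0], -1],
])

```text
clock: 18.4
eef_pos: [357.6, -288.1, 40.1]
tool_rot: [3.13, 1.481, 2.045]
force: [0.4, 0.5, 0.7]
width: 85.2
```

```bash
python3 - <<'E'
from plan import *
st(); plan((358.2,-288.3,37),27.8,per=90,tilt=5)
E
```

```text
{'clock': 18.4, 'qpos': [0.493, 0.795, 0.227, 2.122, -0.571, 0.376, 1.693], 'eef_pos': [357.589, -288.074, 40.107], 'tool_rot': [3.13, 1.481, 2.045], 'force': [0.356, 0.491, 0.663], 'width': 85.214}
clock 18.4 pos [ 357.6 -288.1   40.1] jaw yaw 27.8 -> 27.8 q1,q7 [0.49 1.69]
turn 1 x [0.0, -0.2, -0.1]  shift 1 x [3.1, 0.4, 0.8]
```

jog_arm([
  [[0, 0, 0], [3, 0.4, 0.6], -1],
  [[0, 0, 0], [0, 0, 0], -1],
  [[0, 0, 0], [0, 0, 0], 1],
  [[0, 0, 0], [0, 0, 0], 1],
  [[0, 0, 0], [0, 0, 0], 1],
  [[0, 0, 0], [0, 0, 0], 1],
  [[0, 0, 0], [0, 0, 0], 1],
])

```text
clock: 19.27
eef_pos: [357.5, -287.6, 37.4]
tool_rot: [3.128, 1.48, 2.043]
force: [-0.2, 0.9, 4.2]
width: 58.7
```

```bash
python3 - <<'E'
from plan import *
st(); plan((358,-288.3,200),tilt=5.1)
E
```

```text
{'clock': 19.275, 'qpos': [0.496, 0.8, 0.222, 2.123, -0.574, 0.37, 1.696], 'eef_pos': [357.47, -287.56, 37.391], 'tool_rot': [3.128, 1.48, 2.043], 'force': [-0.17, 0.907, 4.241], 'width': 58.685}
clock 19.27 pos [ 357.5 -287.6   37.4] jaw yaw 27.8 -> 27.8 q1,q7 [0.5 1.7]
turn 1 x [0.0, -0.1, -0.1]  shift 3 x [-54.0, 0.0, -4.5]
```

jog_arm([
  [[0, 0, 0], [-54, 0, -4.7], 1],
  [[0, 0, 0], [-54, 0, -4.7], 1],
  [[0, 0, 0], [-54, 0, -4.7], 1],
])

```text
clock: 19.65
eef_pos: [357.2, -287.9, 201.0]
tool_rot: [3.139, 1.479, 2.053]
force: [0.5, -0.1, -1.9]
width: 58.9
```

```bash
python3 - <<'E'
from plan import *
st(); plan((465,-110,200),tilt=5.1); plan((465,-110,200),65.6,tilt=5.1)
E
```

```text
{'clock': 19.65, 'qpos': [0.316, 0.523, 0.478, 2.034, -0.386, 0.761, 1.531], 'eef_pos': [357.194, -287.882, 201.004], 'tool_rot': [3.139, 1.479, 2.053], 'force': [0.522, -0.051, -1.862], 'width': 58.865}
clock 19.65 pos [ 357.2 -287.9  201. ] jaw yaw 27.8 -> 27.8 q1,q7 [0.32 1.53]
turn 1 x [0.0, -0.2, -0.0]  shift 4 x [2.6, 44.6, -26.6]
clock 19.65 pos [ 357.2 -287.9  201. ] jaw yaw 27.8 -> 65.6 q1,q7 [0.32 1.53]
turn 4 x [-9.4, -0.0, -0.9]  shift 4 x [-0.3, 51.6, 6.2]
```

jog_arm([
  [[0, 0, 0], [2.6, 44.6, -26.6], 1],
  [[0, 0, 0], [2.6, 44.6, -26.6], 1],
  [[0, 0, 0], [2.6, 44.6, -26.6], 1],
  [[0, 0, 0], [2.6, 44.6, -26.6], 1],
  [[-9.4, 0, -0.9], [0, 0, 0], 1],
  [[-9.4, 0, -0.9], [0, 0, 0], 1],
  [[-9.4, 0, -0.9], [0, 0, 0], 1],
  [[-9.4, 0, -0.9], [0, 0, 0], 1],
])

```text
clock: 20.65
eef_pos: [465.2, -110.3, 198.9]
tool_rot: [-3.119, 1.478, 2.743]
force: [-0.5, -0.7, 0.5]
width: 58.6
```

```bash
python3 - <<'E'
from plan import *
st(); plan((455.4,118.2,180),65.6,tilt=5.1)
E
```

```text
{'clock': 20.65, 'qpos': [-0.026, 0.528, 0.311, 1.978, -0.245, 0.764, 1.588], 'eef_pos': [465.165, -110.338, 198.851], 'tool_rot': [-3.119, 1.478, 2.743], 'force': [-0.477, -0.734, 0.521], 'width': 58.614}
clock 20.65 pos [ 465.2 -110.3  198.9] jaw yaw 65.9 -> 65.6 q1,q7 [-0.03  1.59]
turn 1 x [0.3, -0.2, 0.1]  shift 4 x [7.0, 51.0, -25.3]
```

jog_arm([
  [[0.3, 0, 0], [7, 51, -25.4], 1],
  [[0, 0, 0], [7, 51, -25.4], 1],
  [[0, 0, 0], [7, 51, -25.4], 1],
  [[0, 0, 0], [7, 51, -25.4], 1],
  [[0, 0, 0], [50, 0, 4.5], 1],
  [[0, 0, 0], [45, 0, 4], 1],
  [[0, 0, 0], [0, 0, 0], 1],
  [[0, 0, 0], [0, 0, 0], 1],
])

```text
clock: 21.65
eef_pos: [456.6, 117.8, 85.5]
tool_rot: [-3.121, 1.48, 2.73]
force: [-0.2, -0.7, -0.2]
width: 59.1
```

```bash
python3 - <<'E'
from plan import *
st(); plan((454.3,118.6,55),65.6,tilt=5.1)
E
```

```text
{'clock': 21.65, 'qpos': [-0.399, 0.705, 0.19, 2.085, -0.406, 0.466, 1.261], 'eef_pos': [456.588, 117.812, 85.522], 'tool_rot': [-3.121, 1.48, 2.73], 'force': [-0.176, -0.749, -0.177], 'width': 59.126}
clock 21.65 pos [456.6 117.8  85.5] jaw yaw 65.2 -> 65.6 q1,q7 [-0.4   1.26]
turn 1 x [-0.4, -0.1, 0.1]  shift 1 x [30.6, -0.2, 0.3]
```

jog_arm([
  [[-0.4, 0, 0], [20, 0, 0.3], 1],
  [[0, 0, 0], [10, 0, 0], 1],
  [[0, 0, 0], [0, 0, 0], 1],
  [[0, 0, 0], [0, 0, 0], 1],
])

```text
clock: 22.15
eef_pos: [454.3, 119.1, 55.4]
tool_rot: [-3.133, 1.48, 2.725]
force: [0.3, 1.0, -1.6]
width: 58.9
```

```bash
python3 - <<'E'
from plan import *
st(); plan((454.3,118.6,55),65.6,tilt=5.1)
E
```

```text
{'clock': 22.15, 'qpos': [-0.376, 0.759, 0.149, 2.099, -0.428, 0.392, 1.287], 'eef_pos': [454.345, 119.09, 55.425], 'tool_rot': [-3.133, 1.48, 2.725], 'force': [0.302, 1.034, -1.616], 'width': 58.93}
clock 22.15 pos [454.3 119.1  55.4] jaw yaw 65.6 -> 65.6 q1,q7 [-0.38  1.29]
turn 1 x [0.0, -0.1, 0.0]  shift 1 x [0.4, -0.5, 0.2]
```

jog_arm([
  [[0, 0, 0], [1.5, -0.5, 0.2], 1],
  [[0, 0, 0], [0, 0, 0], 1],
  [[0, 0, 0], [0, 0, 0], -1],
  [[0, 0, 0], [0, 0, 0], -1],
  [[0, 0, 0], [0, 0, 0], -1],
  [[0, 0, 0], [0, 0, 0], -1],
])

```text
clock: 22.9
eef_pos: [453.5, 118.6, 52.9]
tool_rot: [-3.119, 1.479, 2.739]
force: [-0.4, -0.2, -0.2]
width: 85.4
```

jog_arm([
  [[0, 0, 0], [-40, 0, 0], -1],
  [[0, 0, 0], [-60, 0, 0], -1],
  [[0, 0, 0], [-60, 0, 0], -1],
  [[0, 0, 0], [0, 0, 0], -1],
])

```text
clock: 23.4
eef_pos: [470.1, 113.0, 216.3]
tool_rot: [3.095, 1.486, 2.67]
force: [-0.3, 0.3, -0.8]
width: 85.1
```

```bash
python3 - <<'E'
from plan import *
from m import *
d=grab('wrist'); np.savez('pics/w_ps2.npz',**{k:np.asarray(v) for k,v in d.items()}); save(d,'w_ps2')
C=cloud(d); m=(C[...,2]>50)&(C[...,2]<66)&(d['range_z']>0)&(np.hypot(C[...,0]-455,C[...,1]-118)<70); m[260:]=0
vs=np.argwhere(m).mean(0).astype(int); print(vs,m.sum()); high(d,(vs[1],vs[0]),58)
m=(C[...,2]>13)&(C[...,2]<23)&(d['range_z']>0)&(np.hypot(C[...,0]-455,C[...,1]-118)<85); print('board',rect(C[m]))
plan((565,402,235))
E
```

```text
[191 315] 4951
px [280, 157, 72, 70, 4943] rect [455.4 118.3] [59.4 58.4] 65.6 centroid [454.8 118.5  58. ] depth z med [56.5 57.1 57.7]
board (array([455.2, 118. ]), array([130.2,  90.2]), 65.8)
clock 23.45 pos [468.2 113.  214.1] jaw yaw 65.7 -> 65.7 q1,q7 [-0.48  1.18]
turn 1 x [0.0, -5.1, -0.1]  shift 6 x [-3.5, 50.5, -5.1]
```

View pics/w_ps2.png

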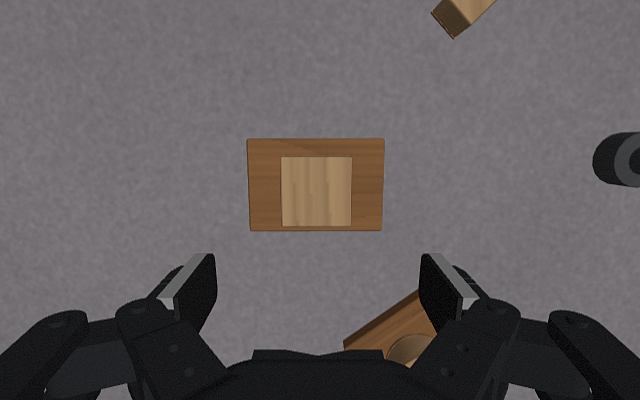

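Square block: (455.4,118.3) against the patch at (455.4,118.1), lined up at 65.6°, with the patch hidden; it shows at (316,191) in the picture. Next, the iron weight.

jog_arm([
  [[0, -5.1, 0], [-3.5, 50, -5], -1],
  [[0, 0, 0], [-3.5, 50.5, -5], -1],
  [[0, 0, 0], [-3.5, 50.5, -5], -1],
  [[0, 0, 0], [-3.5, 50.5, -5], -1],
  [[0, 0, 0], [-3.5, 50.5, -5], -1],
  [[0, 0, 0], [-3.5, 50.5, -5], -1],
  [[0, 0, 0], [0, 0, 0], -1],
  [[0, 0, 0], [0, 0, 0], -1],
])

```text
clock: 24.45
eef_pos: [563.8, 399.2, 231.0]
tool_rot: [-2.2, 1.563, -2.625]
force: [-0.1, -0.6, 0.5]
width: 85.5
```

```bash
python3 - <<'E'
from plan import *
from m import *
d=grab('wrist'); np.savez('pics/w_wt.npz',**{k:np.asarray(v) for k,v in d.items()}); save(d,'w_wt')
C=cloud(d); C[d['range_z']<=0]=np.nan; near=np.hypot(C[...,0]-565,C[...,1]-402)<60
m=near&(C[...,2]>60)&(C[...,2]<75); P=C[m]; print('grip top',len(P),rect(P),np.median(P,0)); 
vs=np.argwhere(m).mean(0).astype(int); high(d,(vs[1],vs[0]),66)
m=near&(C[...,2]>21)&(C[...,2]<31); P=C[m]; print('disc top',len(P),rect(P),np.median(P,0))
st()
E
```

```text
grip top 710 (array([556.3, 403. ]), array([24.9, 25.3]), 65.9) [556.0943048  403.35996057  65.07084882]
px [305, 169, 30, 30, 707] rect [555.9 403.2] [24.7 25.1] 65.7 centroid [556.  403.4  66. ] depth z med [64.5 65.1 65.7]
disc top 1350 (array([556.7, 403.1]), array([51.2, 50.6]), 21.0) [549.77028228 407.71666726  25.51152421]
{'clock': 24.5, 'qpos': [-0.851, 0.744, 0.367, 1.415, -0.286, 1.042, 0.718], 'eef_pos': [564.245, 398.54, 231.709], 'tool_rot': [-2.191, 1.564, -2.617], 'force': [-0.131, -0.403, -0.506], 'width': 85.401}
```

View pics/w_wt.png

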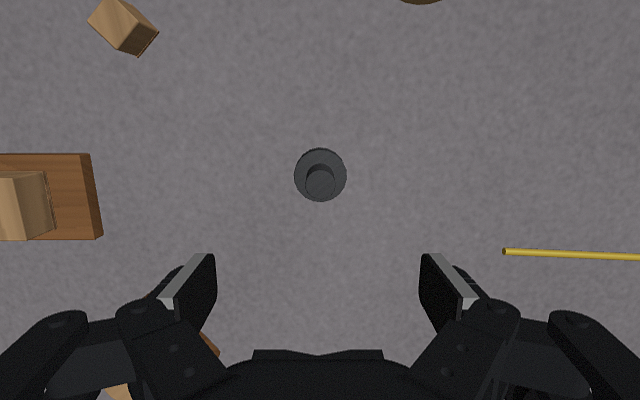

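Wrist view: the weight stands at (320,176), with its grip top at (320,183) and clear space all round.

```bash
python3 - <<'E'
from plan import *
plan((556.3,403.2,63))
E
```

```text
clock 24.5 pos [564.2 398.5 231.7] jaw yaw 65.6 -> 65.6 q1,q7 [-0.85  0.72]
turn 1 x [-0.0, -0.2, 0.3]  shift 3 x [56.2, 0.3, -3.1]
```

jog_arm([
  [[0, 0, 0], [50, 0.5, -9.2], -1],
  [[0, 0, 0], [56, 0.5, 0], -1],
  [[0, 0, 0], [56, 0, 0], -1],
  [[0, 0, 0], [6, 0, 0], -1],
  [[0, 0, 0], [0, 0, 0], -1],
  [[0, 0, 0], [0, 0, 0], -1],
])

```text
clock: 25.25
eef_pos: [558.1, 405.9, 68.4]
tool_rot: [1.728, 1.569, 1.303]
force: [-0.2, 0.6, -0.1]
width: 85.4
```

```bash
python3 - <<'E'
from plan import *
st();plan((556.3,403.2,63))
E
```

```text
{'clock': 25.25, 'qpos': [-0.831, 0.926, 0.296, 1.531, -0.357, 0.736, 0.766], 'eef_pos': [558.108, 405.88, 68.401], 'tool_rot': [1.728, 1.569, 1.303], 'force': [-0.202, 0.641, -0.128], 'width': 85.361}
clock 25.25 pos [558.1 405.9  68.4] jaw yaw 65.6 -> 65.6 q1,q7 [-0.83  0.77]
turn 1 x [0.0, -0.0, -0.1]  shift 1 x [5.4, -3.2, -0.5]
```

jog_arm([
  [[0, 0, 0], [5.5, -3, -0.5], -1],
  [[0, 0, 0], [0, 0, 0], -1],
  [[0, 0, 0], [0, 0, 0], 1],
  [[0, 0, 0], [0, 0, 0], 1],
  [[0, 0, 0], [0, 0, 0], 1],
  [[0, 0, 0], [0, 0, 0], 1],
  [[0, 0, 0], [0, 0, 0], 1],
  [[0, 0, 0], [0, 0, 0], 1],
])

```text
clock: 26.25
eef_pos: [554.8, 403.1, 60.2]
tool_rot: [-2.822, 1.568, 3.036]
force: [1.3, 0.5, 1.8]
width: 24.4
```

```bash
python3 - <<'E'
from plan import *
st();plan((556.3,403.2,230))
E
```

```text
{'clock': 26.25, 'qpos': [-0.828, 0.933, 0.291, 1.543, -0.36, 0.721, 0.77], 'eef_pos': [554.844, 403.121, 60.2], 'tool_rot': [-2.822, 1.568, 3.036], 'force': [1.349, 0.504, 1.772], 'width': 24.365}
clock 26.25 pos [554.8 403.1  60.2] jaw yaw 65.7 -> 65.7 q1,q7 [-0.83  0.77]
turn 1 x [-0.0, -0.1, 0.0]  shift 3 x [-56.6, 0.2, 0.4]
```

jog_arm([
  [[0, 0, 0], [-40, 0, 0], 1],
  [[0, 0, 0], [-60, 0, 0], 1],
  [[0, 0, 0], [-60, 0, 0], 1],
  [[0, 0, 0], [-10, 0, 0], 1],
  [[0, 0, 0], [0, 0, 0], 1],
])

```text
clock: 26.88
eef_pos: [554.2, 402.3, 228.9]
tool_rot: [-2.46, 1.565, -2.885]
force: [0.3, -0.1, -4.5]
width: 24.6
```

jog_arm([
  [[0, 0, 0], [0, -51, 23], 1],
  [[0, 0, 0], [0, -51, 23], 1],
  [[0, 0, 0], [0, -51, 23], 1],
  [[0, 0, 0], [0, -51, 23], 1],
  [[0, 0, 0], [0, -51, 23], 1],
  [[0, 0, 0], [0, -51, 23], 1],
  [[0, 0, 0], [0, -51, 23], 1],
  [[0, 0, 0], [0, 0, 0], 1],
])

```text
clock: 27.88
eef_pos: [552.3, 4.2, 227.7]
tool_rot: [-2.208, 1.561, -2.642]
force: [0.6, 1.1, -3.3]
width: 24.6
```

```bash
python3 - <<'E'
from plan import *
st();plan((552,-384,230),step=57)
E
```

```text
{'clock': 27.875, 'qpos': [-0.3, 0.551, 0.363, 1.824, -0.25, 0.82, 1.324], 'eef_pos': [552.32, 4.211, 227.738], 'tool_rot': [-2.208, 1.561, -2.642], 'force': [0.586, 1.144, -3.341], 'width': 24.615}
clock 27.88 pos [552.3   4.2 227.7] jaw yaw 65.1 -> 65.1 q1,q7 [-0.3   1.32]
turn 1 x [-0.0, -0.3, 0.5]  shift 7 x [-0.3, -50.3, 23.3]
```

jog_arm([
  [[0, 0, 0], [0, -50.3, 23.3], 1],
  [[0, 0, 0], [0, -50.3, 23.3], 1],
  [[0, 0, 0], [0, -50.3, 23.3], 1],
  [[0, 0, 0], [0, -50.3, 23.3], 1],
  [[0, 0, 0], [0, -50.3, 23.3], 1],
  [[0, 0, 0], [0, -50.3, 23.3], 1],
  [[0, 0, 0], [0, -50.3, 23.3], 1],
  [[0, 0, 0], [0, 0, 0], 1],
])

```text
clock: 28.88
eef_pos: [554.4, -382.5, 227.0]
tool_rot: [-2.419, 1.561, -2.851]
force: [-0.5, 0.3, -4.2]
width: 24.2
```

```bash
python3 - <<'E'
from plan import *
from m import *
st()
d=grab('wrist'); np.savez('pics/w_fin.npz',**{k:np.asarray(v) for k,v in d.items()}); save(d,'w_fin')
C=cloud(d); m=(C[...,2]>50)&(C[...,2]<65)&(d['range_z']>0)&(np.hypot(C[...,0]-552,C[...,1]+385)<75)
P=C[m]; print(m.sum(),rect(P),np.median(P,0)); plan((552.5,-385,150),step=57)
E
```

```text
{'clock': 28.875, 'qpos': [0.373, 0.718, 0.334, 1.475, -0.251, 0.997, 1.907], 'eef_pos': [554.404, -382.495, 226.965], 'tool_rot': [-2.419, 1.561, -2.851], 'force': [-0.473, 0.274, -4.206], 'width': 24.216}
4865 (array([ 550.7, -385.6]), array([110.2,  40.3]), 68.5) [ 546.89060914 -382.29800923   57.10580195]
clock 28.93 pos [ 555.6 -378.4  226.8] jaw yaw 65.4 -> 65.4 q1,q7 [0.37 1.91]
turn 1 x [-0.0, -0.5, 0.1]  shift 2 x [38.4, -3.7, -0.1]
```

View pics/w_fin.png

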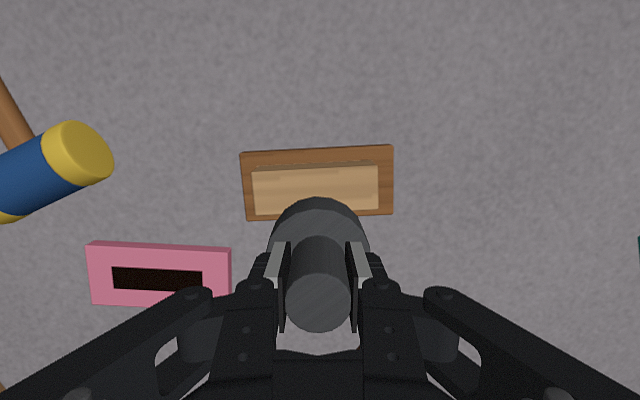

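Wrist view: the oblong block sits on its board at (316,190), the weight hangs upright in the jaws, and the mallet and pink decoy are clear of it.

jog_arm([
  [[0, -0.5, 0], [40, -4, -1.5], 1],
  [[0, 0, 0], [40, -4, -1.5], 1],
  [[0, 0, 0], [10, 0, 0], 1],
  [[0, 0, 0], [0, 0, 0], 1],
  [[0, 0, 0], [0, 0, 0], 1],
])

```text
clock: 29.55
eef_pos: [553.5, -383.2, 141.7]
tool_rot: [-0.235, 1.562, -0.659]
force: [0.3, -0.2, -3.9]
width: 24.9
```

```bash
python3 - <<'E'
from plan import *
st();plan((549.7,-384.8,118))
E
```

```text
{'clock': 29.55, 'qpos': [0.398, 0.804, 0.293, 1.56, -0.291, 0.811, 1.953], 'eef_pos': [553.544, -383.189, 141.745], 'tool_rot': [-0.235, 1.562, -0.659], 'force': [0.281, -0.189, -3.936], 'width': 24.944}
clock 29.55 pos [ 553.5 -383.2  141.7] jaw yaw 65.7 -> 65.7 q1,q7 [0.4  1.95]
turn 1 x [0.0, 0.5, 0.1]  shift 1 x [23.7, -3.0, -2.8]
```

jog_arm([
  [[0, 0.5, 0], [14, -3, -2.8], 1],
  [[0, 0, 0], [7, 0, 0], 1],
  [[0, 0, 0], [0, 0, 0], 1],
  [[0, 0, 0], [0, 0, 0], 1],
])

```text
clock: 30.05
eef_pos: [548.5, -384.7, 119.1]
tool_rot: [-2.644, 1.567, -3.069]
force: [0.8, 0.4, -4.5]
width: 24.5
```

```bash
python3 - <<'E'
from plan import *
st();plan((549.7,-384.8,118))
E
```

```text
{'clock': 30.05, 'qpos': [0.408, 0.833, 0.285, 1.571, -0.296, 0.783, 1.962], 'eef_pos': [548.469, -384.722, 119.129], 'tool_rot': [-2.644, 1.567, -3.069], 'force': [0.787, 0.448, -4.534], 'width': 24.503}
clock 30.05 pos [ 548.5 -384.7  119.1] jaw yaw 65.7 -> 65.7 q1,q7 [0.41 1.96]
turn 1 x [-0.0, -0.2, 0.1]  shift 1 x [1.1, 0.4, 1.2]
```

jog_arm([
  [[0, 0, 0], [1.5, 0.4, 1.2], 1],
  [[0, 0, 0], [0, 0, 0], 1],
  [[0, 0, 0], [0, 0, 0], 1],
])

```text
clock: 30.42
eef_pos: [550.0, -385.1, 118.2]
tool_rot: [-2.39, 1.568, -2.815]
force: [-1.9, 0.5, 1.6]
width: 24.5
```

Contact: the weight's load is off the wrist. Releasing now and retreating straight up.

jog_arm([
  [[0, 0, 0], [0, 0, 0], -1],
  [[0, 0, 0], [0, 0, 0], -1],
  [[0, 0, 0], [0, 0, 0], -1],
  [[0, 0, 0], [0, 0, 0], -1],
  [[0, 0, 0], [-30, 0, 0], -1],
  [[0, 0, 0], [-50, 0, 0], -1],
  [[0, 0, 0], [-50, 0, 0], -1],
  [[0, 0, 0], [0, 0, 0], -1],
])

```text
clock: 31.42
eef_pos: [552.1, -386.9, 252.7]
tool_rot: [-0.526, 1.563, -0.951]
force: [-0.3, 0.1, -0.6]
width: 85.5
```

```bash
python3 - <<'E'
from plan import *
from m import *
st()
d=grab('wrist'); np.savez('pics/w_end.npz',**{k:np.asarray(v) for k,v in d.items()}); save(d,'w_end'); t=grab('top')
C=cloud(d); ok=(d['range_z']>0)&(np.hypot(C[...,0]-551,C[...,1]+385)<75)
for n,a,b in (('grip',117,130),('block',52,63),('board',13,23)):
    m=ok&(C[...,2]>a)&(C[...,2]<b); print(n,m.sum(),rect(C[m]),np.round(np.median(C[m],0),1))
a=np.asarray(dict(np.load('pics/w_rb.npz'))['img']); save(t,'top_end')
E
```

```text
{'clock': 31.425, 'qpos': [0.38, 0.687, 0.339, 1.459, -0.246, 1.03, 1.919], 'eef_pos': [552.147, -386.852, 252.717], 'tool_rot': [-0.526, 1.563, -0.951], 'force': [-0.349, 0.121, -0.644], 'width': 85.534}
grip 914 (array([ 551.3, -385.7]), array([25.1, 25.5]), 65.8) [ 550.6 -385.7  123.1]
block 2697 (array([ 548.4, -384.9]), array([109.9,  44.7]), 68.4) [ 548.6 -366.1   57.1]
board 3234 (array([ 553.5, -385.4]), array([148.8,  70.3]), 68.1) [ 538.2 -371.4   17.1]
```

View pics/w_end.png

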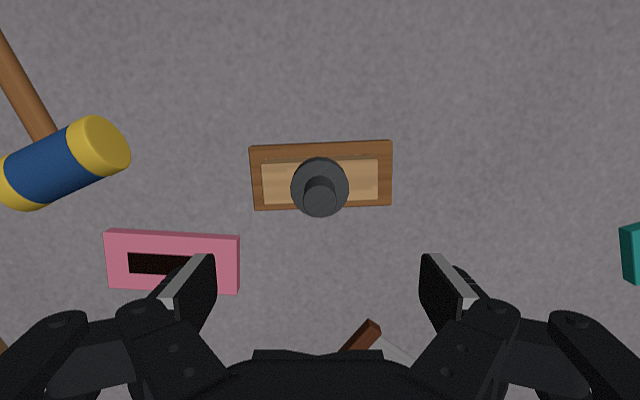

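View pics/top_end.png

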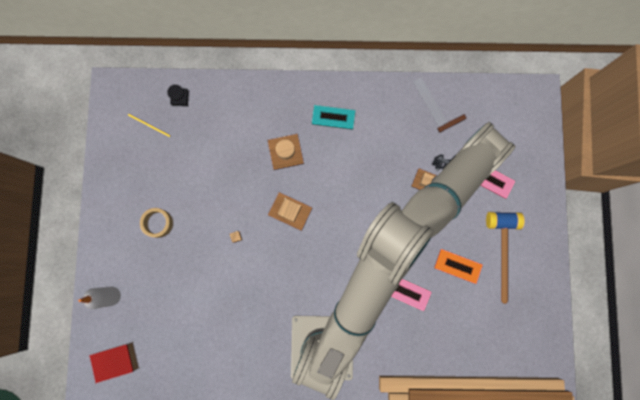

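The wrist view shows the weight upright on the oblong block at (320,187). The top view shows the round block at (285,149) and the square block at (290,210) on their boards. The tape (155,222), spare (236,237) and mallet (505,220) are where they started. Handing in.

```bash
python3 -c "
from cell import *
print(finish_job())"
```

```text
the job is handed in; nothing more can be done
None
```

I stood the round, oblong and square blocks on their own patches, then stood the iron weight on the oblong block. I handed the job in at about 31.5 s; no verdict is reported.

Last checks from the wrist camera and depth:

| Piece | Distance from centre | Turned by | Height read |
|---|---|---|---|
| Round block | about 1 mm off its patch | – | top at 57 mm (58 expected) |
| Square block | under 1 mm off its patch | about 0° | top at 57 mm (58 expected) |
| Oblong block | about 3 mm off its patch | about 0.2° | top at 57 mm (58 expected) |
| Weight | about 1–3 mm off the oblong block's centre | – | grip top at 123 mm (124 expected) |

- **Left alone:** the spare block, mallet and tape look to be at the same pixels in the top view as at the start. The gripper was open and clear of everything at hand-in.
- **Disagreements:** the first top and scene measurements differed by up to 12 mm, so I used them only for the approach. My last measurement of the oblong block read about 3 mm off the earlier ones; its outline came out too wide (44.7 mm instead of 40), probably because side-face pixels were included.
- **Joint limit:** joint 6 reached its limit on the first round-block descent. For the round and square blocks I tilted the tool about 5° in the pad plane.

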